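# Find the middle of the free play of a damper drive and lock it there

## Robot

A 6-joint arm with a two-finger parallel gripper is mounted at the origin on the work surface. World frame = base frame: x ahead of the robot, y to its left, z up, the work surface at z = 0. Lengths are in mm, angles in rad, forces in N, time in s.
With the tool pointing down it reaches from about 275 to 750 mm from the base axis. Payload 10.2 kg.
Tool frame: the origin (TCP) lies at the very end of the fingers, on their centre line; the grasp point (between the pads) lies 19 mm behind it; x points along the fingers, y is the direction in which the jaws open and shut, and the axes are right-handed (so a half turn about x gives the same grasp; the last joint's range is limited). The gripper opens to 85 mm and grips with 20 to 120 N. Pads are 22 mm wide; open, the fingers measure 114 mm over their backs; the gripper's body (76 mm by 85 mm) begins 54 mm behind the grasp point. The pads swing forward as they close: fully open they stand 13 mm farther back than shut.
Start: joints at [1.122, 0.313, 1.498, -0, 1.331, -0.223], TCP at [117.553, 511.676, 231.294] pointing down, gripper open.
Joint ranges: [-2.94, 2.94], [-0.97, 2.17], [0.19, 2.56], [-1.23, 4.37], [0.02, 3.11], [-2.88, 2.88]. Speed limits (rad/s): [2.39, 2.39, 3.01, 3.14, 3.14, 3.14].

## Interface

Orientations are given as a unit quaternion [w, x, y, z].
In Python, from rig import ctrl gives the robot as it stands. The module is installed in compiled form; this text tells all that it offers.
- The arm moves only by the tool move_arm, never from a script. Its argument "targets" is a list that holds one entry, the list of rows, each a list of 7 numbers: the opening, from 0 (shut) to 1 (fully open), then the shift along the tool's x, y, z each as a share of 150 mm, from -1 to 1, then the turn, a rotation vector about the tool's x, y, z each as a share of 60 degrees, from -1 to 1. A call has 1 to 5 rows; each row shifts and turns the commanded pose from where the row before left it, along the tool's axes as they then stand; what a row does not reach is not made up. A row lasts 1/10 s, in which the tool goes at most 50 mm and 8.59 degrees, less where a joint would pass 70% of its speed; a pose out of reach is approached as far as the arm can. A call with a number of a shift or a turn outside -1 to 1 is refused whole. A call with a gripper value outside its range is refused whole. The fingers move at their own pace and stop on an object; "force" is the grip in N (left out, the last holds). Time passes only in rows, so rows that do not move let the fingers close. It gives the time, the measured TCP pose, the force and the opening at its end, in the units of the state.
- ctrl.sense(): the state, without advancing time (a new reading comes with each control period).
- ctrl.capture(name): name is "scene" or "top" or "wrist"; returns the picture (420x560x3 uint8, red, green, blue); there is no depth.
- ctrl.calibration(name): a dict with "camera_matrix" (3x3 intrinsics, pixels), "D" ([k1, k2, p1, p2, k3] as OpenCV has them; the pictures are not rectified), "extrinsics" (4x4, takes a point from world to camera coordinates); the wrist camera has in their place "tool_from_camera" (4x4, takes a point from camera to tool coordinates, whose origin is the TCP and whose axes are the tool frame's). Camera axes: x right, y down, z forward; pixel columns grow to the right and rows downward; lengths in mm; the calibration is good to about 2 mm. A picture is of the moment at which its call begins: read the wrist's pose just before it. calibration takes no time and is no camera call.
- ctrl.finish_job(): hands the job in, once; it reports no verdict.
Trained networks look in the newest picture that a camera, given by its name, has taken for a name from the list of things; names that differ only in an ending like _2 or _b are one class to them, and where a whole thing is asked for, a point or a joint stands for the part that bears it (a point fixed in the world has none). Each returns a list of dicts, best first, with "confidence" (0 to 1); they miss things now and then, are a little off and sometimes report something else, mostly with a low value. They report only what shows in the picture. A call takes as long as a camera call.
- ctrl.recognise(label, camera): "point" ([row, column] in pixels, amid what is visible of it).
- ctrl.cut_out(label, camera): "pixels" (420x560 bool, what is visible of it) and "point" ([row, column] in pixels, amid what is visible of it).
The state is a dict: "time_s": time; "joints": joint angles; "dq": joint speeds; "tau": joint torques, N m; "eef_pos": TCP position; "ee_rot": TCP orientation; "force": force on the tool from outside, world axes, zero at the start; "wrist_torque": the same for the moment, N m; "grip_width": opening from 0.0 (shut) to 1.0 (fully open).
Only numpy, scipy, OpenCV 4.12 (cv2) and the standard library are available. Lean on these libraries where they do the work, as an engineer would, in place of code of your own. Each camera call takes 0.05 s, during which the arm holds its last target.

## Task

Check the free play of the damper drive on the desk: take the black grip post of its blue lever and swing it gently anticlockwise (seen from above) until you feel it resist, then clockwise until it resists on the other side, never forcing it. Bring the lever to the middle of the free play between those two points, let go, and press the yellow locking button fully home. Leave the other things on the desk where they are.

Things in the scene. Friction and masses are not known exactly. Their poses are not given: they have to be found in the camera images.
- pivot (a point): The fixed vertical pivot axis of the lever, in the centre of the grey drive housing (180 x 180 mm, its top 52 mm above the desk, bolted down). The point lies on the axis at 62 mm height, on top of the round aluminium disc (150 mm diameter, turns with the lever). Its orientation is that of the housing: the lever points roughly, within about 0.4 rad, along the housing's -x.
- grip (a point): Centre (half-way up) of the upright black grip post on the blue lever: 16 mm diameter, 46 mm tall, 66 to 112 mm above the desk, so this point is at 89 mm. It moves on a circle of 100 mm radius about the pivot. In the free play it moves with under 1 N of friction and stays where it is left.
- lever: The blue lever (bar 24 mm wide) and its disc; origin on the pivot axis at desk height, post along its -x. It starts inside the free play but off its middle. The play is 32 to 60 mm wide along the post's circle; its ends differ each time and cannot be seen. There resistance rises alike on both sides, about 5 N per mm at the post: 3 to 8 N is a sure sign of the end, over about 15 N overloads the shaft.
- lock_top (a point): Centre of the top face of the yellow locking button, 22 mm diameter, on the disc, 55 mm from the pivot on the side opposite the post; it turns with the lever. Its top is 84 mm above the desk when up, 76 mm when home.
- lock (a joint): Travel of the yellow locking button, m: 0 when up, 0.008 fully home (straight down). It takes about 3 N and stays where it is pushed. It goes home only with the lever within about 4 mm (at the post) of the middle of the free play; elsewhere it is blocked after about 2 mm.
- shaft (a joint): Elastic twist of the driven shaft inside the housing, rad, positive anticlockwise seen from above: 0 when unloaded, about 0.0017 rad for each newton of resistance at the post. It does not tell where the lever or the play is.
- phone_mid (a point): Bystander: centre of a black phone lying flat, 150 x 72 x 9 mm, long side along its x.
- cap_mid (a point): Bystander: centre of a flat round black cap, 70 mm diameter, 14 mm high.
- driver_grip (a point): Bystander: the middle of the handle of a screwdriver with a red handle, lying along its x axis.

How it is judged:
By the outcome, as a careful person would: the job done as asked, in the order asked, and still so for the second after the job is handed in, with the robot touching nothing.
It also fails if it takes over 70 s, if anything falls off the work surface, if the arm or the gripper's body presses on something with over 40 N, if the wrist force passes 120 N, or if a joint passes its speed limit or range.

## Working session

There is one attempt and no reset: what is moved stays moved. The work goes in short steps, Python scripts to look and compute and a tool call to move; the robot and the scene stay as the last step left them, time stands still between calls to the robot, and variables do not carry over. Pictures are saved under pics/ and viewed, and the job is handed in when it is done.

Besides the shell and the picture viewer there is one more tool, called after "Request:" by a JSON object that holds its "fn" and its "kwargs". move_arm: Moves the arm, as the interface text tells. Shift numbers are shares of 150 mm and turn numbers shares of 60 degrees, none past 1 either way. Its arguments: {"type":"object","properties":{"targets":{"type":"array","items":{"type":"array","items":{"type":"array","items":{"type":"number","minimum":-1,"maximum":1}}}},"force":{"type":"number"}},"required":["targets"]}

```bash
mkdir -p pics
python3 - <<'E'
from rig import ctrl
import cv2,numpy as np
s=ctrl.sense();print(s)
for n in("top","scene"):
    im=ctrl.capture(n);cv2.imwrite(f"pics/{n}0.png",im[:,:,::-1])
    c=ctrl.calibration(n);print(n,np.round(c["camera_matrix"],1).tolist(),c["D"],np.round(c["extrinsics"],3).tolist())
    for l in("pivot","grip","lock_top","phone_mid","cap_mid","driver_grip"):
        try: print(l,[(d["point"],round(d["confidence"],2)) for d in ctrl.recognise(l,n)[:2]])
        except Exception as e: print(l,e)
print(ctrl.calibration("wrist"))
E
```

```text
{'time_s': 0.0, 'joints': array([ 1.12160010e+00,  3.13431980e-01,  1.49846460e+00,  8.29535381e-06,
        1.33098418e+00, -2.23416174e-01]), 'dq': array([-0.0016284 , -0.00016029,  0.00119197, -0.0010679 , -0.00091779,
       -0.00077195]), 'tau': array([-8.20798032e-04, -4.12276196e+01, -2.59739131e+01, -1.48974304e-04,
        4.32958695e-03,  4.04844670e-06]), 'eef_pos': array([117.43074471, 511.42780913, 230.73393558]), 'ee_rot': array([ 0.70245262,  0.07922758,  0.70275858, -0.0800855 ]), 'force': array([-0.98210735,  0.12360612,  0.15693791]), 'wrist_torque': array([0.023343  , 0.0113013 , 0.08050317]), 'grip_width': 1.0009828160582852}
top [[432.8, 0.0, 279.6], [0.0, 432.8, 210.1], [0.0, 0.0, 1.0]] [-0.00041677  0.          0.          0.          0.        ] [[-0.023, -1.0, -0.005, 57.176], [-0.976, 0.023, -0.217, 634.126], [0.217, 0.0, -0.976, 814.833], [0.0, 0.0, 0.0, 1.0]]
pivot [([219.6, 354.5], 0.88)]
grip [([216.3, 357.6], 0.87)]
lock_top [([184.3, 360.2], 0.39)]
phone_mid [([226.4, 445.5], 0.64)]
cap_mid [([168.3, 283.3], 0.96)]
driver_grip [([228.0, 260.9], 0.61)]

[... 363 characters left out ...]
2, 139.7], 0.62)]
cap_mid [([279.8, 291.6], 0.7)]
driver_grip [([228.2, 287.4], 0.58)]
{'camera_matrix': array([[369.49677934,   0.        , 280.85708197],
       [  0.        , 369.49677934, 206.84399388],
       [  0.        ,   0.        ,   1.        ]]), 'D': array([-0.08149758,  0.        ,  0.        ,  0.        ,  0.        ]), 'tool_from_camera': array([[-6.16811866e-04, -3.16902479e-01,  9.48457927e-01,
        -1.42722649e+02],
       [ 9.99999589e-01,  4.35477092e-04,  7.95834334e-04,
        -2.07778895e-01],
       [-6.65233572e-04,  9.48458027e-01,  3.16902080e-01,
        -8.10658257e+01],
       [ 0.00000000e+00,  0.00000000e+00,  0.00000000e+00,
         1.00000000e+00]])}
```

View pics/top0.png

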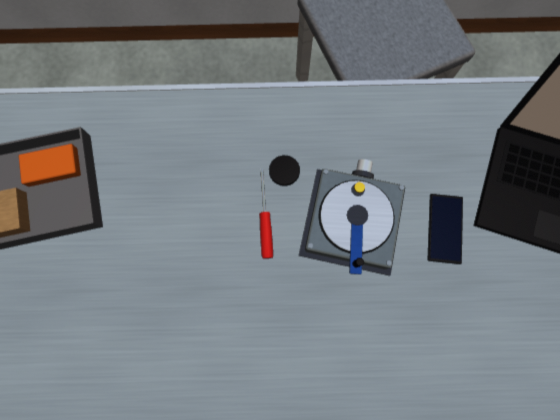

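View pics/scene0.png

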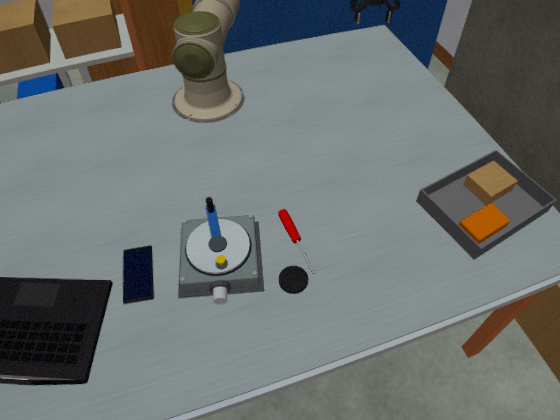

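The top view shows the drive with its disc at about (row 216, col 357), the button at (187, 360) and the post near (263, 358). The scene view shows the post top at (201, 209), the hub at (243, 218) and the button at (260, 221). Next I'll localise these.

```bash
cat > h.py <<'E'
from rig import ctrl
import cv2,numpy as np
from scipy.spatial.transform import Rotation as R
def ray(n,p,s=None):
    c=ctrl.calibration(n)
    u=cv2.undistortPoints(np.array([[[p[1],p[0]]]],float),np.array(c["camera_matrix"]),np.array(c["D"])).ravel()
    d=np.array([u[0],u[1],1.])
    if n=="wrist":
        T=c["tool_from_camera"];q=s["ee_rot"];Rt=R.from_quat([q[1],q[2],q[3],q[0]])
        return Rt.apply(T[:3,3])+s["eef_pos"],Rt.apply(T[:3,:3]@d)
    E=np.array(c["extrinsics"]);return -E[:3,:3].T@E[:3,3],E[:3,:3].T@d
def atz(n,p,z,s=None):
    o,d=ray(n,p,s);return o+d*(z-o[2])/d[2]
E
python3 - <<'E'
from h import *
im={n:ctrl.capture(n) for n in("top","scene")}
for n,pts in(("top",dict(piv=(216,357,62),but=(187,360,84),post=(262,358,112))),("scene",dict(piv=(243,218,62),but=(260,221,84),post=(201,209.5,112)))):
    for k,v in pts.items(): print(n,k,np.round(atz(n,v[:2],v[2]),1))
t=im["top"][150:290,290:420];cv2.imwrite("pics/tz.png",cv2.resize(t,None,fx=4,fy=4,interpolation=cv2.INTER_CUBIC)[:,:,::-1])
t=im["scene"][185:305,165:275];cv2.imwrite("pics/sz.png",cv2.resize(t,None,fx=5,fy=5,interpolation=cv2.INTER_CUBIC)[:,:,::-1])
s=ctrl.sense();q=s["ee_rot"];print(R.from_quat([q[1],q[2],q[3],q[0]]).as_matrix().round(3))
E
```

```text
top piv [ 620.7 -116.4   62. ]
top but [ 676.2 -122.2   84. ]
top post [ 521.7 -103.8  112. ]
scene piv [ 620.  -115.3   62. ]
scene but [ 681.4 -121.5   84. ]
scene post [ 531.  -107.5  112. ]
[[-0.     0.224  0.975]
 [-0.     0.975 -0.224]
 [-1.    -0.    -0.   ]]
```

View pics/tz.png

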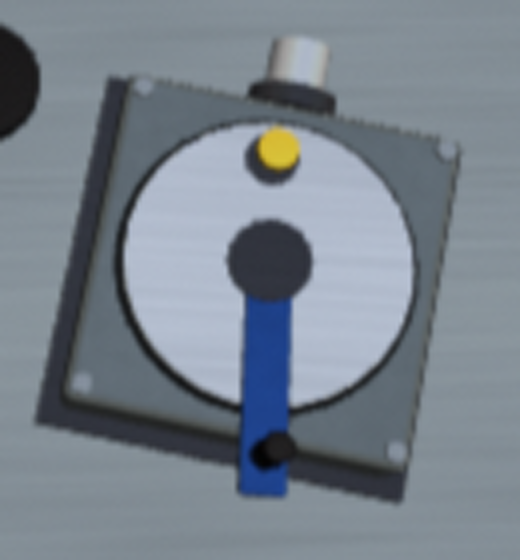

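View pics/sz.png

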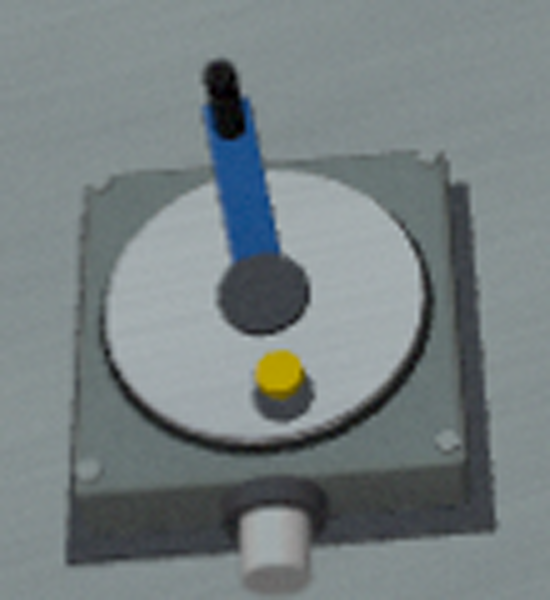

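```bash
cat >> h.py <<'E'
def totool(target,s=None):
    s=s or ctrl.sense();q=s["ee_rot"];Rt=R.from_quat([q[1],q[2],q[3],q[0]])
    return Rt.inv().apply(np.array(target)-s["eef_pos"])
def yaw(s=None):
    s=s or ctrl.sense();q=s["ee_rot"];m=R.from_quat([q[1],q[2],q[3],q[0]]).as_matrix()
    return np.degrees(np.arctan2(m[1,1],m[0,1]))
E
python3 - <<'E'
from h import *
for n,pts in(("top",dict(piv=(216.5,357,62),but=(187,360,84),post=(262.3,360.2,112))),("scene",dict(piv=(246.6,218.4,62),but=(259.2,221,84),post=(199.6,209,112)))):
    for k,v in pts.items(): print(n,k,np.round(atz(n,v[:2],v[2]),1))
print(totool([522,-108,231]),yaw())
E
```

```text
top piv [ 619.7 -116.4   62. ]
top but [ 676.2 -122.2   84. ]
top post [ 521.  -107.9  112. ]
scene piv [ 630.1 -116.9   62. ]
scene but [ 679.4 -121.    84. ]
scene post [ 526.4 -107.6  112. ]
[ 3.09939803e-01 -5.13416959e+02  5.32902091e+02] 77.066437695374
```

Request:
{"fn": "move_arm", "kwargs": {"targets": [[[1, 0, -0.228, 0.237, 0, 0, 0], [1, 0, -0.228, 0.237, 0, 0, 0], [1, 0, -0.228, 0.237, 0, 0, 0], [1, 0, -0.228, 0.237, 0, 0, 0], [1, 0, -0.228, 0.237, 0, 0, 0]]]}}

```text
time_s: 1.3
eef_pos: [253.1, 303.6, 231.5]
ee_rot: [0.703, 0.08, 0.702, -0.079]
force: [0.8, -0.1, 0.2]
grip_width: 1.0
```

Request:
{"fn": "move_arm", "kwargs": {"targets": [[[1, 0, -0.228, 0.237, 0, 0, 0], [1, 0, -0.228, 0.237, 0, 0, 0], [1, 0, -0.228, 0.237, 0, 0, 0], [1, 0, -0.228, 0.237, 0, 0, 0], [1, 0, -0.228, 0.237, 0, 0, 0]]]}}

```text
time_s: 1.8
eef_pos: [388.2, 96.8, 231.6]
ee_rot: [0.703, 0.08, 0.702, -0.08]
force: [0.8, 1.0, 0.0]
grip_width: 0.996
```

Request:
{"fn": "move_arm", "kwargs": {"targets": [[[1, 0, -0.228, 0.237, 0, 0, 0], [1, 0, -0.228, 0.237, 0, 0, 0], [1, 0, -0.228, 0.237, 0, 0, 0], [1, 0, -0.228, 0.237, 0, 0, 0], [1, 0, 0, 0, 0, 0, 0]]]}}

```text
time_s: 2.3
eef_pos: [497.2, -70.7, 230.5]
ee_rot: [0.702, 0.081, 0.702, -0.082]
force: [-0.3, 0.4, -0.1]
grip_width: 1.002
```

Request:
{"fn": "move_arm", "kwargs": {"targets": [[[1, 0, -0.2, 0.2, 0, 0, 0], [1, 0, 0, 0, -0.133, 0, 0], [1, 0, 0, 0, 0, 0, 0], [1, 0, 0, 0, 0, 0, 0]]]}}

```text
time_s: 2.7
eef_pos: [517.6, -101.6, 231.4]
ee_rot: [0.706, 0.032, 0.706, -0.031]
force: [0.1, -0.8, -0.2]
grip_width: 1.001
```

```bash
cat > look.py <<'E'
from h import *
import sys
s=ctrl.sense();im=ctrl.capture("wrist");cv2.imwrite(f"pics/{sys.argv[1]}.png",im[:,:,::-1])
print(s["eef_pos"].round(1),yaw(s),s["time_s"])
for l,z in(("grip",89),("lock_top",84),("pivot",62)):
    for d in ctrl.recognise(l,"wrist")[:1]: print(l,np.round(d["point"],1),round(d["confidence"],2),np.round(atz("wrist",d["point"],z,s),1))
E
python3 look.py w1
```

```text
[ 517.6 -101.6  231.4] 84.8866118769838 2.7
grip [277.6 272.7] 0.67 [ 595.9 -115.7   89. ]
lock_top [347.3 271.3] 0.88 [ 674.4 -124.8   84. ]
pivot [258.8 275.8] 0.66 [ 591.4 -112.9   62. ]
```

View pics/w1.png

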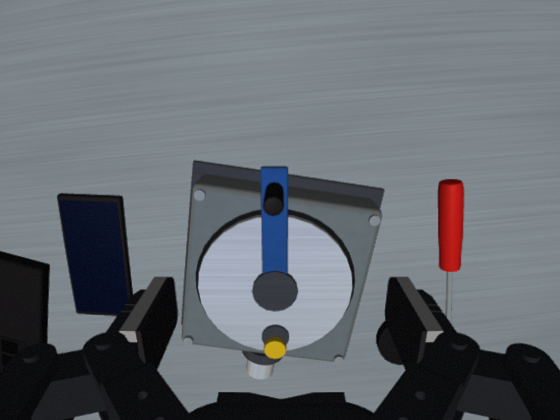

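The wrist view shows the post top at about (205, 273), its base at (190, 274), the button at (349, 275) and the disc centre at (282, 275).

Run:
```python
from h import *
s=ctrl.sense()
for k,p,z in(("post",(204.5,273.5),112),("but",(349,275),84),("disc",(281,275.5),62)):
    print(k,atz("wrist",p,z,s).round(1))
```

```text
post [ 522.1 -107.8  112. ]
but [ 677.2 -121.4   84. ]
disc [ 615.3 -115.5   62. ]
```

Request:
{"fn": "move_arm", "kwargs": {"targets": [[[1, 0.2, -0.038, 0.036, 0, 0, 0], [1, 0.3, 0, 0, 0, 0, 0], [0.6, 0.3, 0, 0, 0, 0, 0], [0.5, 0.24, 0, 0, 0, 0, 0], [0.5, 0, 0, 0, 0, 0, 0]]], "force": 20}}

```text
time_s: 3.4
eef_pos: [520.4, -107.2, 71.6]
ee_rot: [0.704, 0.032, 0.709, -0.03]
force: [-0.0, -0.6, 1.6]
grip_width: 0.518
```

```bash
python3 look.py w2
```

```text
[ 520.4 -107.2   71.6] 85.00801227998805 3.4
grip [340.7 279.2] 0.65 [ 539.2 -109.7   89. ]
pivot [287.5 279.9] 0.72 [ 530.1 -108.6   62. ]
```

View pics/w2.png

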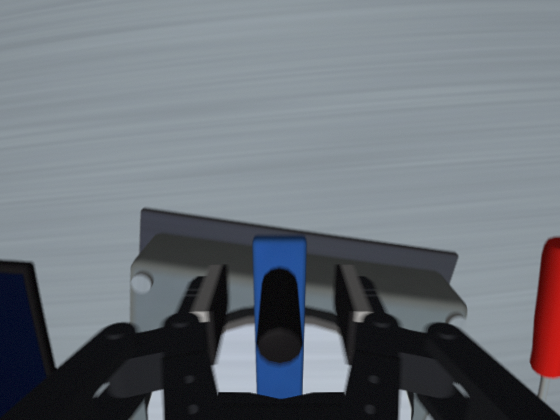

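The post, with its top at (345, 279), stands centred between the pads. I'll raise 3 mm and close.

Request:
{"fn": "move_arm", "kwargs": {"targets": [[[0.35, -0.02, 0, 0, 0, 0, 0], [0.25, 0, 0, 0, 0, 0, 0], [0, 0, 0, 0, 0, 0, 0], [0, 0, 0, 0, 0, 0, 0], [0, 0, 0, 0, 0, 0, 0]]], "force": 20}}

```text
time_s: 4.1
eef_pos: [523.2, -108.7, 79.4]
ee_rot: [0.707, 0.03, 0.706, -0.031]
force: [-3.0, 0.6, 7.2]
grip_width: 0.183
```

```bash
python3 look.py w3; python3 -c "
from h import *
print(atz('wrist',(345,279),112,ctrl.sense()),totool([522.5,-107.8,74]))"
```

```text
[ 523.2 -108.7   79.4] 85.04433670255601 4.1
grip [316.7 281.4] 0.76 [ 535.8 -109.6   89. ]
pivot [269.1 283.1] 0.96 [ 527.5 -108.1   62. ]
[ 531.75431256 -110.22697178  112.        ] [ 5.36664787  0.83990401 -0.77077296]
```

View pics/w3.png

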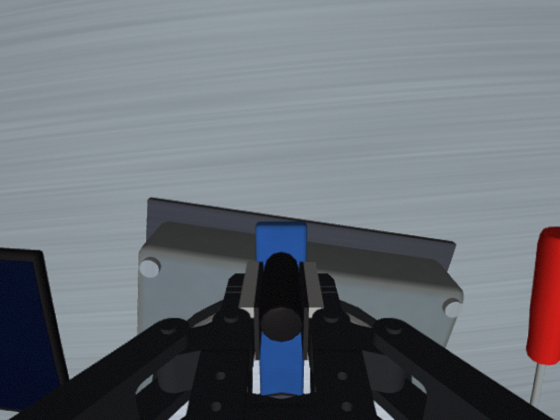

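Gripped at 15.6 mm. Now a gentle anticlockwise sweep (tool −y), turning with the lever.

Request:
{"fn": "move_arm", "kwargs": {"targets": [[[0, 0, 0, 0, 0, 0, 0], [0, 0, -0.0083, 0, -0.012, 0, 0], [0, 0, -0.0083, 0, -0.012, 0, 0], [0, 0, 0, 0, 0, 0, 0]]]}}

```text
time_s: 4.7
eef_pos: [523.0, -111.3, 79.4]
ee_rot: [0.707, 0.021, 0.706, -0.022]
force: [-1.7, 0.7, 7.5]
grip_width: 0.178
```

Request:
{"fn": "move_arm", "kwargs": {"targets": [[[0, 0, -0.0083, 0, -0.012, 0, 0], [0, 0, -0.0083, 0, -0.012, 0, 0], [0, 0, 0, 0, 0, 0, 0]]]}}

```text
time_s: 5.0
eef_pos: [522.9, -113.8, 79.4]
ee_rot: [0.707, 0.012, 0.707, -0.013]
force: [-2.3, -0.5, 6.7]
grip_width: 0.173
```

Request:
{"fn": "move_arm", "kwargs": {"targets": [[[0, 0, -0.0083, 0, -0.012, 0, 0], [0, 0, -0.0083, 0, -0.012, 0, 0], [0, 0, 0, 0, 0, 0, 0]]]}}

```text
time_s: 5.3
eef_pos: [522.8, -116.3, 79.4]
ee_rot: [0.708, 0.004, 0.707, -0.004]
force: [-2.0, 0.2, 7.8]
grip_width: 0.181
```

Request:
{"fn": "move_arm", "kwargs": {"targets": [[[0, 0, -0.0083, 0, -0.012, 0, 0], [0, 0, -0.0083, 0, -0.012, 0, 0], [0, 0, 0, 0, 0, 0, 0]]]}}

```text
time_s: 5.6
eef_pos: [522.8, -118.8, 79.4]
ee_rot: [0.708, -0.005, 0.707, 0.005]
force: [-2.0, 0.7, 7.1]
grip_width: 0.181
```

Request:
{"fn": "move_arm", "kwargs": {"targets": [[[0, 0, -0.0083, 0, -0.012, 0, 0], [0, 0, -0.0083, 0, -0.012, 0, 0], [0, 0, 0, 0, 0, 0, 0]]]}}

```text
time_s: 5.9
eef_pos: [522.9, -121.3, 79.3]
ee_rot: [0.708, -0.014, 0.706, 0.014]
force: [-1.3, 0.1, 6.5]
grip_width: 0.176
```

Request:
{"fn": "move_arm", "kwargs": {"targets": [[[0, 0, -0.0083, 0, -0.012, 0, 0], [0, 0, -0.0083, 0, -0.012, 0, 0], [0, 0, 0, 0, 0, 0, 0]]]}}

```text
time_s: 6.2
eef_pos: [523.0, -123.7, 79.3]
ee_rot: [0.707, -0.023, 0.706, 0.023]
force: [-1.4, -0.3, 6.3]
grip_width: 0.184
```

Request:
{"fn": "move_arm", "kwargs": {"targets": [[[0, 0, -0.0083, 0, -0.012, 0, 0], [0, 0, -0.0083, 0, -0.012, 0, 0], [0, 0, 0, 0, 0, 0, 0]]]}}

```text
time_s: 6.5
eef_pos: [523.2, -125.7, 79.3]
ee_rot: [0.707, -0.032, 0.706, 0.032]
force: [-1.9, 3.7, 7.6]
grip_width: 0.183
```

Resistance has started. I'll go 0.5 mm more and settle.

Request:
{"fn": "move_arm", "kwargs": {"targets": [[[0, 0, -0.0033, 0, -0.005, 0, 0], [0, 0, 0, 0, 0, 0, 0], [0, 0, 0, 0, 0, 0, 0]]]}}

```text
time_s: 6.8
eef_pos: [523.1, -126.0, 79.3]
ee_rot: [0.707, -0.033, 0.706, 0.034]
force: [-1.2, 5.1, 7.9]
grip_width: 0.181
```

```bash
cat > st.py <<'E'
from h import *
S=[]
for i in range(6):
    S.append(ctrl.sense()); ctrl.capture("wrist")
f=np.mean([s["force"] for s in S],0);p=np.mean([s["eef_pos"] for s in S],0)
piv=np.array([622.2,-116.6]);r=p[:2]-piv;a=np.arctan2(r[1],r[0])%(2*np.pi);t=np.array([-np.sin(a),np.cos(a)])
print(p.round(2),"F",f.round(2),"ang",np.degrees(a).round(2),"r",np.hypot(*r).round(1),"Ftan(acw+)",(f[:2]@t).round(2),"yaw",yaw(S[-1]).round(2),S[-1]["time_s"])
E
python3 st.py
```

```text
[ 523.16 -125.95   79.29] F [-1.14  4.27  7.5 ] ang 185.39 r 99.5 Ftan(acw+) -4.36 yaw 95.41 7.05
```

End A: 185.4°, 4.4 N. Now clockwise, quickly over the part already known to be free.

Request:
{"fn": "move_arm", "kwargs": {"targets": [[[0, 0, 0.0167, 0, 0.024, 0, 0], [0, 0, 0.0167, 0, 0.024, 0, 0], [0, 0, 0.0167, 0, 0.024, 0, 0], [0, 0, 0.0167, 0, 0.024, 0, 0], [0, 0, 0.0167, 0, 0.024, 0, 0]]]}}

```text
time_s: 7.6
eef_pos: [522.9, -114.1, 79.4]
ee_rot: [0.708, 0.011, 0.706, -0.012]
force: [-0.2, -0.2, 6.0]
grip_width: 0.178
```

Request:
{"fn": "move_arm", "kwargs": {"targets": [[[0, 0, 0.0167, 0, 0.024, 0, 0], [0, 0, 0.0083, 0, 0.012, 0, 0], [0, 0, 0, 0, 0, 0, 0]]]}}

```text
time_s: 7.9
eef_pos: [523.0, -110.3, 79.3]
ee_rot: [0.707, 0.024, 0.706, -0.025]
force: [0.1, 0.7, 5.7]
grip_width: 0.173
```

The play is at least 32 mm wide, so another 10 mm is safe.

Request:
{"fn": "move_arm", "kwargs": {"targets": [[[0, 0, 0.0167, 0, 0.024, 0, 0], [0, 0, 0.0167, 0, 0.024, 0, 0], [0, 0, 0.0167, 0, 0.024, 0, 0], [0, 0, 0.0167, 0, 0.024, 0, 0], [0, 0, 0, 0, 0, 0, 0]]]}}

```text
time_s: 8.4
eef_pos: [524.2, -100.3, 79.3]
ee_rot: [0.705, 0.06, 0.704, -0.06]
force: [0.8, 0.4, 5.1]
grip_width: 0.178
```

Request:
{"fn": "move_arm", "kwargs": {"targets": [[[0, 0, 0.0083, 0, 0.012, 0, 0], [0, 0, 0.0083, 0, 0.012, 0, 0], [0, 0, 0, 0, 0, 0, 0]]]}}

```text
time_s: 8.7
eef_pos: [524.6, -97.9, 79.4]
ee_rot: [0.705, 0.068, 0.703, -0.069]
force: [0.9, 0.8, 5.9]
grip_width: 0.18
```

Request:
{"fn": "move_arm", "kwargs": {"targets": [[[0, 0, 0.0083, 0, 0.012, 0, 0], [0, 0, 0.0083, 0, 0.012, 0, 0], [0, 0, 0, 0, 0, 0, 0]]]}}

```text
time_s: 9.0
eef_pos: [525.1, -95.5, 79.3]
ee_rot: [0.704, 0.077, 0.702, -0.078]
force: [-0.3, 0.5, 5.9]
grip_width: 0.183
```

Request:
{"fn": "move_arm", "kwargs": {"targets": [[[0, 0, 0.0083, 0, 0.012, 0, 0], [0, 0, 0.0083, 0, 0.012, 0, 0], [0, 0, 0, 0, 0, 0, 0]]]}}

```text
time_s: 9.3
eef_pos: [525.7, -93.1, 79.3]
ee_rot: [0.703, 0.086, 0.701, -0.087]
force: [-0.0, 0.2, 6.4]
grip_width: 0.178
```

Request:
{"fn": "move_arm", "kwargs": {"targets": [[[0, 0, 0.0083, 0, 0.012, 0, 0], [0, 0, 0.0083, 0, 0.012, 0, 0], [0, 0, 0, 0, 0, 0, 0]]]}}

```text
time_s: 9.6
eef_pos: [526.3, -90.7, 79.3]
ee_rot: [0.702, 0.095, 0.7, -0.095]
force: [1.3, 0.3, 4.8]
grip_width: 0.179
```

Request:
{"fn": "move_arm", "kwargs": {"targets": [[[0, 0, 0.0083, 0, 0.012, 0, 0], [0, 0, 0.0083, 0, 0.012, 0, 0], [0, 0, 0, 0, 0, 0, 0]]]}}

```text
time_s: 9.9
eef_pos: [527.0, -88.3, 79.3]
ee_rot: [0.7, 0.104, 0.699, -0.104]
force: [-0.6, -0.0, 6.4]
grip_width: 0.176
```

Request:
{"fn": "move_arm", "kwargs": {"targets": [[[0, 0, 0.0083, 0, 0.012, 0, 0], [0, 0, 0.0083, 0, 0.012, 0, 0], [0, 0, 0, 0, 0, 0, 0]]]}}

```text
time_s: 10.2
eef_pos: [527.8, -85.9, 79.3]
ee_rot: [0.699, 0.113, 0.697, -0.113]
force: [-0.2, 1.1, 6.0]
grip_width: 0.184
```

Request:
{"fn": "move_arm", "kwargs": {"targets": [[[0, 0, 0.0083, 0, 0.012, 0, 0], [0, 0, 0.0083, 0, 0.012, 0, 0], [0, 0, 0, 0, 0, 0, 0]]]}}

```text
time_s: 10.5
eef_pos: [528.6, -83.5, 79.3]
ee_rot: [0.697, 0.121, 0.696, -0.122]
force: [0.6, 0.8, 5.3]
grip_width: 0.181
```

Request:
{"fn": "move_arm", "kwargs": {"targets": [[[0, 0, 0.0083, 0, 0.012, 0, 0], [0, 0, 0.0083, 0, 0.012, 0, 0], [0, 0, 0, 0, 0, 0, 0]]]}}

```text
time_s: 10.8
eef_pos: [529.4, -81.2, 79.3]
ee_rot: [0.696, 0.13, 0.694, -0.13]
force: [1.0, -0.4, 5.1]
grip_width: 0.178
```

Request:
{"fn": "move_arm", "kwargs": {"targets": [[[0, 0, 0.0083, 0, 0.012, 0, 0], [0, 0, 0.0083, 0, 0.012, 0, 0], [0, 0, 0, 0, 0, 0, 0]]]}}

```text
time_s: 11.1
eef_pos: [530.4, -78.9, 79.3]
ee_rot: [0.694, 0.139, 0.692, -0.139]
force: [0.2, -0.1, 4.9]
grip_width: 0.179
```

Request:
{"fn": "move_arm", "kwargs": {"targets": [[[0, 0, 0.0083, 0, 0.012, 0, 0], [0, 0, 0.0083, 0, 0.012, 0, 0], [0, 0, 0, 0, 0, 0, 0]]]}}

```text
time_s: 11.4
eef_pos: [531.2, -76.9, 79.4]
ee_rot: [0.692, 0.147, 0.691, -0.148]
force: [0.4, -1.3, 5.2]
grip_width: 0.179
```

Request:
{"fn": "move_arm", "kwargs": {"targets": [[[0, 0, 0.0033, 0, 0.005, 0, 0], [0, 0, 0, 0, 0, 0, 0], [0, 0, 0, 0, 0, 0, 0]]]}}

```text
time_s: 11.7
eef_pos: [531.3, -76.6, 79.3]
ee_rot: [0.692, 0.149, 0.69, -0.15]
force: [-0.3, -2.6, 5.8]
grip_width: 0.18
```

```bash
python3 st.py
```

```text
[531.35 -76.58  79.34] F [-0.47 -2.21  5.8 ] ang 156.22 r 99.3 Ftan(acw+) 2.21 yaw 65.61 11.95
```

Request:
{"fn": "move_arm", "kwargs": {"targets": [[[0, 0, 0.004, 0, 0.006, 0, 0], [0, 0, 0, 0, 0, 0, 0], [0, 0, 0, 0, 0, 0, 0]]]}}

```text
time_s: 12.3
eef_pos: [531.6, -76.2, 79.4]
ee_rot: [0.691, 0.151, 0.69, -0.152]
force: [-0.9, -2.7, 5.1]
grip_width: 0.178
```

```bash
python3 st.py
```

```text
[531.56 -76.15  79.35] F [-1.2  -2.63  6.05] ang 155.95 r 99.3 Ftan(acw+) 2.89 yaw 65.25 12.55
```

Request:
{"fn": "move_arm", "kwargs": {"targets": [[[0, 0, 0.004, 0, 0.006, 0, 0], [0, 0, 0, 0, 0, 0, 0], [0, 0, 0, 0, 0, 0, 0]]]}}

```text
time_s: 12.9
eef_pos: [531.7, -75.7, 79.3]
ee_rot: [0.691, 0.153, 0.689, -0.154]
force: [-2.5, -2.6, 5.9]
grip_width: 0.18
```

```bash
python3 st.py
```

```text
[531.75 -75.71  79.34] F [-1.87 -3.5   5.83] ang 155.68 r 99.3 Ftan(acw+) 3.96 yaw 64.9 13.15
```

Request:
{"fn": "move_arm", "kwargs": {"targets": [[[0, 0, 0.003, 0, 0.0045, 0, 0], [0, 0, 0, 0, 0, 0, 0], [0, 0, 0, 0, 0, 0, 0]]]}}

```text
time_s: 13.5
eef_pos: [531.9, -75.4, 79.3]
ee_rot: [0.691, 0.155, 0.689, -0.156]
force: [-2.4, -3.9, 6.6]
grip_width: 0.178
```

```bash
python3 st.py
```

```text
[531.89 -75.39  79.34] F [-2.15 -4.2   6.19] ang 155.47 r 99.3 Ftan(acw+) 4.71 yaw 64.63 13.75
```

End B: 155.5°, 4.7 N. At equal force the middle is about 170.5°, so I'll move back 15°, about 26 mm.

Request:
{"fn": "move_arm", "kwargs": {"targets": [[[0, 0, -0.0173, 0, -0.0255, 0, 0], [0, 0, -0.0173, 0, -0.0255, 0, 0], [0, 0, -0.0173, 0, -0.0255, 0, 0], [0, 0, -0.0173, 0, -0.0255, 0, 0], [0, 0, -0.0173, 0, -0.0255, 0, 0]]]}}

```text
time_s: 14.3
eef_pos: [527.4, -86.9, 79.3]
ee_rot: [0.7, 0.108, 0.698, -0.109]
force: [3.0, -0.8, 4.2]
grip_width: 0.175
```

Request:
{"fn": "move_arm", "kwargs": {"targets": [[[0, 0, -0.0173, 0, -0.0255, 0, 0], [0, 0, -0.0173, 0, -0.0255, 0, 0], [0, 0, -0.0173, 0, -0.0255, 0, 0], [0, 0, -0.0173, 0, -0.0255, 0, 0], [0, 0, -0.0173, 0, -0.0255, 0, 0]]]}}

```text
time_s: 14.8
eef_pos: [524.3, -99.5, 79.3]
ee_rot: [0.706, 0.062, 0.703, -0.062]
force: [3.7, -0.5, 3.2]
grip_width: 0.183
```

```bash
python3 st.py
```

```text
[524.2  -99.51  79.23] F [ 3.22 -0.7   4.35] ang 170.11 r 99.5 Ftan(acw+) 0.14 yaw 79.86 15.05
```

Request:
{"fn": "move_arm", "kwargs": {"targets": [[[0, 0, -0.004, 0, -0.006, 0, 0], [0, 0, 0, 0, 0, 0, 0], [0.35, 0, 0, 0, 0, 0, 0], [0.6, 0, 0, 0, 0, 0, 0], [0.6, 0, 0, 0, 0, 0, 0]]]}}

```text
time_s: 15.6
eef_pos: [522.6, -99.3, 77.9]
ee_rot: [0.704, 0.06, 0.705, -0.06]
force: [0.2, 0.5, -0.1]
grip_width: 0.6
```

```bash
python3 look.py w4
```

```text
[522.6 -99.3  77.9] 80.26878672058885 15.6
grip [339.5 279.6] 0.56 [ 545.4 -103.8   89. ]
pivot [284.1 280.8] 0.62 [ 534.1 -101.3   62. ]
```

View pics/w4.png

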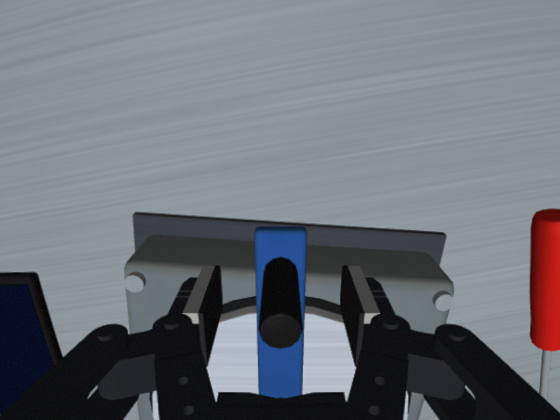

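The post is still centred at (330, 280), free of the pads. I'll rise, shut the gripper and go towards the button.

Request:
{"fn": "move_arm", "kwargs": {"targets": [[[0.6, -0.2, 0, 0, 0, 0, 0], [0.6, -0.3, 0, 0, 0, 0, 0], [0.3, -0.3, 0, 0, 0, 0, 0], [0, 0, 0, 0.3, 0, 0, 0], [0, 0, 0, 0, 0, 0, 0]]]}}

```text
time_s: 16.3
eef_pos: [570.3, -108.0, 198.7]
ee_rot: [0.706, 0.06, 0.703, -0.06]
force: [-0.8, -0.6, -0.4]
grip_width: 0.092
```

```bash
python3 look.py w5
```

```text
[ 570.3 -108.   198.7] 80.26299566195088 16.3
grip [227.2 281.7] 0.76 [ 589.5 -110.8   89. ]
lock_top [321.3 278.7] 0.74 [ 673.8 -127.6   84. ]
pivot [208.6 280.3] 0.66 [ 584.3 -110.9   62. ]
```

View pics/w5.png

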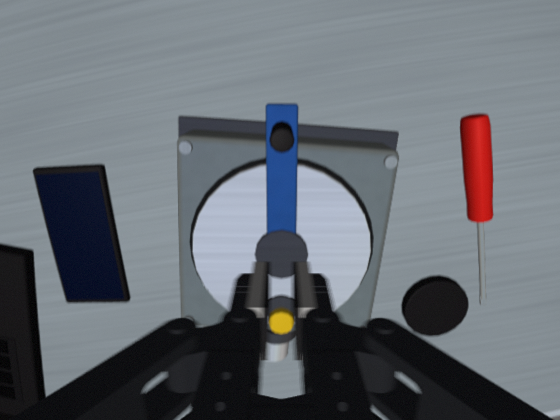

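The button is at (322, 281) and the post top at (138, 282).

Run:
```python
from h import *
s=ctrl.sense()
s2=dict(s)
b=atz("wrist",(322,281),84,s);p=atz("wrist",(137,282),112,s);print(b,p,np.degrees(np.arctan2(p[1]-b[1],p[0]-b[0])),np.hypot(*(p-b)[:2]))
for t in (b,[676.4,-125.7,84]): print(totool(t,s))
```

```text
[ 669.62423998 -124.35432907   84.        ] [517.38068549 -97.79224045 112.        ] 170.1031647035295 154.54334160730684
[113.57252808   0.16815837 104.5818529 ]
[ 1.13561603e+02 -1.33812415e-02  1.11487552e+02]
```

Request:
{"fn": "move_arm", "kwargs": {"targets": [[[0, 0, 0, 0.3, 0, 0, 0], [0, 0, 0, 0.2, 0, 0, 0], [0, 0.2, 0, 0, 0, 0, 0], [0, 0, 0, 0, 0, 0, 0], [0, 0, 0, 0, 0, 0, 0]]]}}

```text
time_s: 17.0
eef_pos: [640.6, -119.6, 168.5]
ee_rot: [0.704, 0.06, 0.705, -0.06]
force: [-0.6, -0.1, 1.3]
grip_width: -0.002
```

```bash
python3 look.py w6; python3 -c "
from h import *
print(totool([676.4,-125.7,84]))"
```

```text
[ 640.6 -119.6  168.5] 80.26821644263751 17.0
grip [161.8 279. ] 0.67 [ 605.  -114.7   89. ]
lock_top [255.9 278.4] 0.6 [ 669.7 -126.3   84. ]
pivot [145.7 282.5] 0.7 [ 599.9 -111.6   62. ]
[85.93614667  0.21888653 35.30089449]
```

View pics/w6.png

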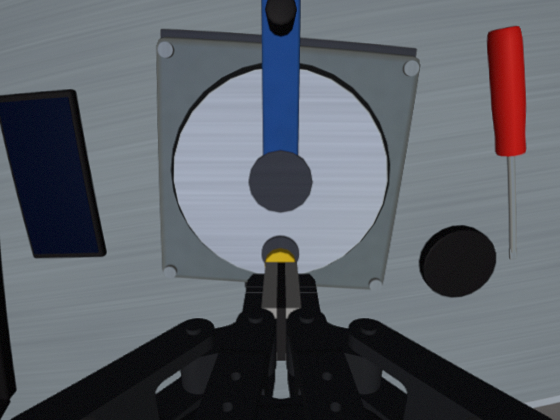

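Only the yellow crescent near (255, 280) shows; its edge agrees with the button centre at x≈677. I'll move over it and descend to just above.

Request:
{"fn": "move_arm", "kwargs": {"targets": [[[0, 0, 0, 0.235, 0, 0, 0], [0, 0.26, 0, 0, 0, 0, 0], [0, 0.26, 0, 0, 0, 0, 0], [0, 0, 0, 0, 0, 0, 0], [0, 0, 0, 0, 0, 0, 0]]]}}

```text
time_s: 17.7
eef_pos: [676.4, -125.9, 91.9]
ee_rot: [0.705, 0.06, 0.704, -0.06]
force: [0.5, 0.1, 0.3]
grip_width: 0.001
```

```bash
python3 look.py w7;python3 -c "
from h import *
print(totool([676.4,-125.7,84]))
im=ctrl.capture('scene')[185:305,165:275];cv2.imwrite('pics/s7.png',cv2.resize(im,None,fx=5,fy=5,interpolation=cv2.INTER_CUBIC)[:,:,::-1])"
```

```text
[ 676.4 -125.9   91.9] 80.27213540974583 17.7
grip [130.3 276.6] 0.95 [ 613.1 -116.9   89. ]
lock_top [257.  276.2] 0.65 [ 669.2 -126.9   84. ]
pivot [132.7 281.6] 0.94 [ 617.7 -115.6   62. ]
[ 8.88961591  0.28711956 -0.64596435]
```

View pics/w7.png

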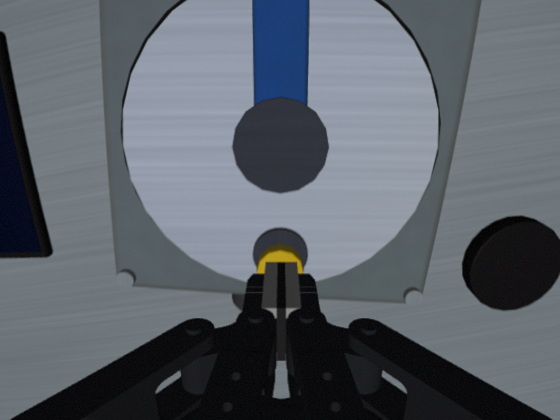

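View pics/s7.png

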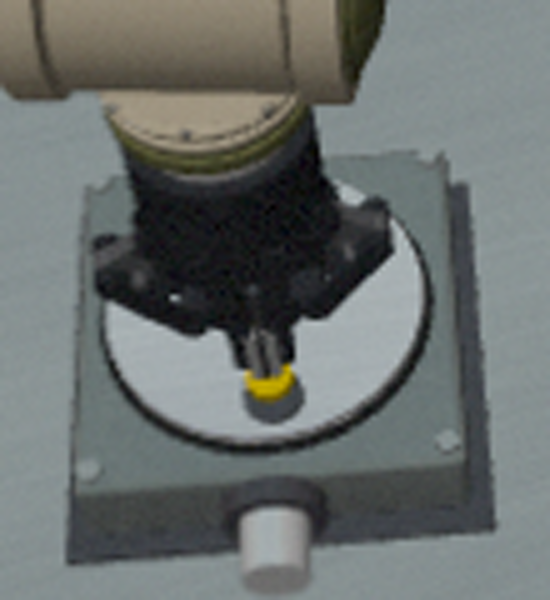

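The fingertips are over the yellow button in both views, at (260, 280) in the wrist picture. Pressing slowly.

Request:
{"fn": "move_arm", "kwargs": {"targets": [[[0, 0.05, 0, 0, 0, 0, 0], [0, 0.0133, 0, 0, 0, 0, 0], [0, 0.0133, 0, 0, 0, 0, 0], [0, 0, 0, 0, 0, 0, 0]]]}}

```text
time_s: 18.35
eef_pos: [676.0, -125.8, 78.6]
ee_rot: [0.704, 0.06, 0.705, -0.06]
force: [-0.2, -0.5, -0.3]
grip_width: 0.003
```

Request:
{"fn": "move_arm", "kwargs": {"targets": [[[0, 0.0067, 0, 0, 0, 0, 0], [0, 0, 0, 0, 0, 0, 0], [0, 0, 0, 0, 0, 0, 0]]]}}

```text
time_s: 18.65
eef_pos: [676.1, -125.7, 77.8]
ee_rot: [0.705, 0.06, 0.705, -0.06]
force: [0.5, -0.4, 1.2]
grip_width: -0.002
```

Request:
{"fn": "move_arm", "kwargs": {"targets": [[[0, 0.01, 0, 0, 0, 0, 0], [0, 0, 0, 0, 0, 0, 0], [0, 0, 0, 0, 0, 0, 0]]]}}

```text
time_s: 18.95
eef_pos: [676.1, -125.7, 76.1]
ee_rot: [0.704, 0.06, 0.705, -0.06]
force: [-1.3, -0.0, 0.8]
grip_width: -0.001
```

Request:
{"fn": "move_arm", "kwargs": {"targets": [[[0, 0.005, 0, 0, 0, 0, 0], [0, 0.003, 0, 0, 0, 0, 0], [0, 0, 0, 0, 0, 0, 0]]]}}

```text
time_s: 19.25
eef_pos: [676.3, -125.8, 75.8]
ee_rot: [0.705, 0.06, 0.704, -0.06]
force: [-1.7, 1.1, 4.5]
grip_width: 0.002
```

Request:
{"fn": "move_arm", "kwargs": {"targets": [[[0, 0.006, 0, 0, 0, 0, 0], [0, 0.004, 0, 0, 0, 0, 0], [0, 0, 0, 0, 0, 0, 0]]]}}

```text
time_s: 19.55
eef_pos: [676.7, -125.9, 75.5]
ee_rot: [0.705, 0.06, 0.704, -0.06]
force: [-3.0, 1.4, 11.4]
grip_width: 0.002
```

The button is on its stop at 75.5 mm with 11 N. I'll retreat straight up and check.

Request:
{"fn": "move_arm", "kwargs": {"targets": [[[0, -0.1, 0, 0, 0, 0, 0], [0, -0.3, 0, 0, 0, 0, 0], [0, -0.3, 0, 0, 0, 0, 0], [0, 0, 0, -0.3, 0, 0, 0], [0, 0, 0, -0.3, 0, 0, 0]]]}}

```text
time_s: 20.05
eef_pos: [587.2, -110.8, 180.3]
ee_rot: [0.706, 0.059, 0.703, -0.06]
force: [0.4, -0.0, -0.0]
grip_width: -0.002
```

Request:
{"fn": "move_arm", "kwargs": {"targets": [[[0, 0, 0, -0.3, 0, 0, 0], [0, 0, 0, -0.3, 0, 0, 0], [0, 0, 0, -0.2, 0, 0, 0], [0, 0, 0, 0, 0, 0, 0], [0, 0, 0, 0, 0, 0, 0]]]}}

```text
time_s: 20.55
eef_pos: [469.5, -90.5, 179.4]
ee_rot: [0.705, 0.06, 0.704, -0.06]
force: [-0.2, 0.1, 0.5]
grip_width: -0.001
```

```bash
python3 look.py w8;python3 - <<'E'
from h import *
print(ctrl.sense()["force"])
a=ctrl.capture('scene')[185:305,165:275];b=ctrl.capture('top')[150:290,290:420]
f=lambda i:cv2.resize(i,(390,500),interpolation=cv2.INTER_CUBIC)
cv2.imwrite('pics/s8.png',np.hstack([f(a),f(b)])[:,:,::-1])
E
```

```text
[469.5 -90.5 179.4] 80.25698462323076 20.55
grip [304.1 242.1] 0.77 [ 536.  -130.9   89. ]
pivot [304.2 242.4] 0.67 [ 553.1 -136.9   62. ]
[ 0.12832565 -0.71968432  0.0365038 ]
```

View pics/s8.png

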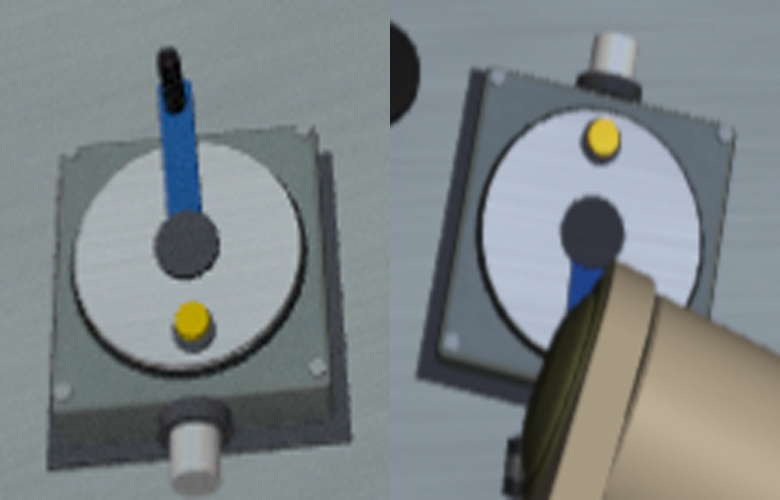

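View pics/w8.png

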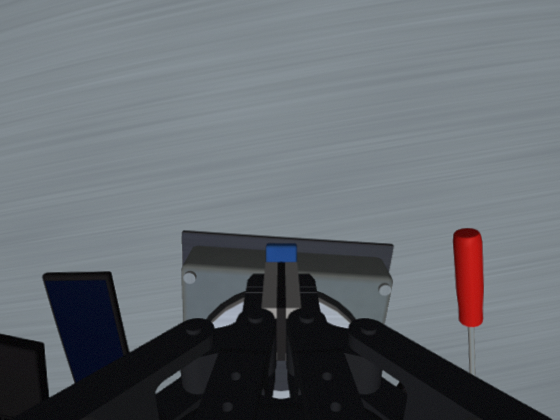

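Run:
```python
from h import *
for z in(76,84): print(z,atz("scene",(262.0,219.2),z).round(1),atz("top",(188.4,361),z).round(1))
```

```text
76 [ 680.1 -126.3   76. ] [ 675.4 -125.6   76. ]
84 [ 685.1 -126.6   84. ] [ 673.2 -124.1   84. ]
```

At 76 mm the two views agree on the button as well as they did at the start. At 84 mm they don't, so the button is home. Handing in.

```bash
python3 -c "
from rig import ctrl
print(ctrl.finish_job())"
```

```text
the job is handed in; nothing more can be done
None
```

I found both ends of the lever's free play, left the lever in the middle and pressed the yellow button fully home. The job was handed in at about 21 s on the robot's clock. No verdict came back.

- **Free play:** I gripped the post at 20 N. Swinging anticlockwise, it resisted at 185.4° (4.4 N averaged, 5.1 N highest single reading). Swinging clockwise, it resisted at 155.5° (4.7 N). That is about 52 mm from one of those points to the other along the post's circle.
- **Middle:** I brought the lever to about 170.5° and let go. The wrist picture afterwards showed the post still centred between the open pads.
- **Button:** It went down to a firm stop, with the fingertip at 75.5 mm and 11 N. After I backed off, the two fixed cameras fitted a top height of 76 mm (home) to within 5 mm. For 84 mm (up) they disagreed by 12 mm.
- **At hand-in:** The arm was clear of everything with no force reading. No contact with the phone, cap or screwdriver was felt or seen, but I didn't re-measure their positions.

**What disagreed:**
- One wrist estimate of the button was about 7 mm off in x. It was taken while the arm was still settling, so I used the lever geometry instead, and later views bore that out.
- The force rose more slowly at the clockwise end, about 2 N per mm at the tool instead of the stated 5. I put this down to give in the fingers, and used equal forces at both ends to find the middle.

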